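Change the cartridges of a kitchen water filter

ROBOT

A 6-joint arm with a two-finger parallel gripper is mounted at the origin on the work surface. World frame = base frame: x ahead of the robot, y to its left, z up, the work surface at z = 0. Lengths are in mm, angles in rad, forces in N, time in s.
With the tool pointing down it reaches from about 250 to 725 mm from the base axis. Payload 9.7 kg.
Tool frame: the origin (TCP) lies on the front face of the gripper's body, between the roots of the fingers; the fingertips stand 73 mm ahead of it and the grasp point (between the pads) lies 54 mm ahead of it; z points along the fingers, y is the line along which they close (so a half turn about z gives the same grasp; the last joint's range is limited). The gripper opens to 85 mm and grips with 20 to 120 N. Pads are 22 mm wide; open, the fingers measure 114 mm over their backs; the gripper's body (76 mm by 85 mm) begins 54 mm behind the grasp point. The pads swing forward as they close: fully open they stand 13 mm farther back than shut.
Start: joints at [-1.114, 0.087, 0.176, 1.66, 0, 1.571], TCP at [242.59, -493.606, 303.884] pointing down, gripper open.
Joint ranges: [-3.13, 3.13], [-0.85, 1.81], [-1.15, 1.24], [-2.2, 2.28], [-1.44, 1.52], [-3.14, 3.14]. Speed limits (rad/s): [2.22, 2.22, 2.57, 3.14, 3.14, 3.14].

INTERFACE

Orientations are given as a unit quaternion [x, y, z, w].
In Python, from workcell import ctrl gives the robot as it stands.
- The arm moves only by the tool servo_tool, never from a script. Its argument "increments" is a list of rows, each a list of 6 numbers: the shift along the tool's x, y, z normalised to -1 to 1, where 1 is 0.5 m, then the turn, a rotation vector about the tool's x, y, z normalised to -1 to 1, where 1 is 360 degrees. A call has 1 to 10 rows; each row is the pose to reach, as a shift and turn from the pose commanded when the call began, along the tool's axes at that moment, turning the shorter way round; what a row does not reach only later rows make up. A row lasts 1/8 s, in which the tool goes at most 62.5 mm and 10.7 degrees, less where a joint would pass 70% of its speed; a pose out of reach is approached as far as the arm can. A call with a number of a shift or a turn outside -1 to 1 is refused whole. A call with a gripper value outside its range is refused whole. "claw" is the opening, from 0 (shut) to 1 (fully open), set as the call begins (left out, the last holds). The fingers move at their own pace and stop on an object; the grip force is fixed at half the most. Time passes only in rows, so rows that repeat a pose let the fingers close. It gives the time, the measured TCP pose, the force, the opening and the grip force at its end, in the units of the state.
- ctrl.read_state(): the state, without advancing time (a new reading comes with each control period).
- ctrl.capture(name): name is "scene" or "top" or "wrist"; returns a dict with "image" (384x512x3 uint8, blue, green, red), "camera_matrix" (3x3 intrinsics, pixels), "rvec" (rotation vector, rad) and "tvec" (3), from world to camera coordinates, as OpenCV has them; the wrist camera has in their place "mount" (4x4, takes a point from camera to tool coordinates, whose origin is the TCP and whose axes are the flange's). Camera axes: x right, y down, z forward; pixel columns grow to the right and rows downward; lengths in mm; the calibration is good to about 2 mm. A picture is of the moment at which its call begins: read the wrist's pose just before it. There is no depth.
- ctrl.sign_off(): hands the job in; it is judged then, once.
The state is a dict: "t": time; "joints": joint angles; "joint_velocities": joint speeds; "joint_torque": joint torques, N m; "eef_pos": TCP position; "eef_rot": TCP orientation; "contact_force": force on the tool from outside, world axes, zero at the start; "ft_torque": the same for the moment, N m; "opening": finger opening in mm; "finger_force": force on a finger pad.
Only numpy, scipy, OpenCV 4.12 (cv2) and the standard library are available. Lean on these libraries where they do the work, as an engineer would, in place of code of your own. Each camera call takes 0.05 s, during which the arm holds its last target. There are 200 camera calls.

TASK

Change the cartridges of the water filter on the kitchen counter: first shut both isolator levers (a quarter turn, right to the stop, so that they lie across the pipe), then take every old cartridge (one or two) out of the filter block and leave it in the drip tray, and put the two new cartridges from the drying mat upright and fully home in the two sockets. Only when that is done, turn both levers fully open again, in line with the pipe. Never pull or insert a cartridge while a lever is open, and leave the soap bottle, the mug and the sponge where they are.

Things in the scene. Friction and masses are not known exactly. Their poses are not given: they have to be found in the camera images.
- filter: water filter block, fixed to the counter: grey block 90 (x) by 220 (y) by 50 mm with two round sockets in its top, and a brass ball valve on the pipe at each end. Origin at the centre of its underside; y runs along the pipe to the left, x away from the robot. The valve bodies are 36 by 44 mm, 46 mm high (small detent post beside each, 58 mm high), their axes 170 mm left and right of the origin
- socket_left (a point): centre of the mouth of the left socket (50 mm above the counter, 55 mm left of the block's origin): round hole 64 mm in diameter, 30 mm deep, flat floor, z up. A cartridge that is home has its origin 30 mm below this point and its top 56 mm above it
- socket_right (a point): the same for the right socket, 55 mm right of the block's origin
- lever_left (a joint): left isolator: quarter-turn lever on a vertical axis. 0 = open: in line with the pipe, pointing to the filter's +y (left), away from the block. 1.571 = shut: across the pipe, pointing to the filter's +x; shutting turns it clockwise seen from above. Stops at both ends; a detent spring (0.07 N m) throws it to the nearer end once over 0.25 rad past half way, and pulls it back if left short
- left_axis (a point): point on the left lever's turning axis, at the lever's mid-height (68 mm above the counter)
- left_tip (a point): point on the centre line of the left lever, 80 mm from its axis, at mid-height; moves with the lever. The lever is a bar 14 mm wide (18 mm over its black sleeve), 16 mm thick, reaching 95 mm from its axis, 60 to 76 mm above the counter; push it sideways with closed fingers (1 to 2 N) or pinch it from above
- lever_right (a joint): right isolator: quarter-turn lever on a vertical axis. 0 = open: in line with the pipe, pointing to the filter's -y (right), away from the block. 1.571 = shut: across the pipe, pointing to the filter's +x; shutting turns it anticlockwise seen from above. Stops at both ends; a detent spring (0.07 N m) throws it to the nearer end once over 0.25 rad past half way, and pulls it back if left short
- right_axis (a point): point on the right lever's turning axis, at the lever's mid-height (68 mm above the counter)
- right_tip (a point): point on the centre line of the right lever, 80 mm from its axis, at mid-height; moves with the lever. The lever is a bar 14 mm wide (18 mm over its black sleeve), 16 mm thick, reaching 95 mm from its axis, 60 to 76 mm above the counter; push it sideways with closed fingers (1 to 2 N) or pinch it from above
- tray: loose white drip tray, 160 (x) by 240 (y) by 35 mm high, walls and floor 4 mm, 0.6 kg. Origin at the centre of its underside. It stands on one side of the counter between the robot and the filter, the mat on the other side
- mat: blue drying mat fixed on the counter, 180 (x) by 250 (y) mm, 4 mm thick; origin at the centre of its underside. The new cartridges stand on it
- old_a: old cartridge: squat white cylinder 60 mm in diameter up to 42 mm, then a tapered shoulder and a plain round grip neck 34 mm in diameter from 48 mm up to its flat top at 86 mm; foot chamfered 3 mm; heavy at the foot, about 0.16 kg. Origin at the centre of its underside, z along its axis (up). Starts home in the left socket; may be absent
- old_b: old cartridge: squat white cylinder 60 mm in diameter up to 42 mm, then a tapered shoulder and a plain round grip neck 34 mm in diameter from 48 mm up to its flat top at 86 mm; foot chamfered 3 mm; heavy at the foot, about 0.16 kg. Origin at the centre of its underside, z along its axis (up). Starts home in the right socket; may be absent (at least one old one is present)
- new_a: new cartridge: squat white cylinder 60 mm in diameter up to 42 mm, then a tapered shoulder and a plain round grip neck 34 mm in diameter from 48 mm up to its flat top at 86 mm; foot chamfered 3 mm; heavy at the foot, about 0.16 kg. Origin at the centre of its underside, z along its axis (up). Just like the old ones; starts standing on the mat
- new_b: new cartridge: squat white cylinder 60 mm in diameter up to 42 mm, then a tapered shoulder and a plain round grip neck 34 mm in diameter from 48 mm up to its flat top at 86 mm; foot chamfered 3 mm; heavy at the foot, about 0.16 kg. Origin at the centre of its underside, z along its axis (up). Just like the old ones; starts standing on the mat, beside new_a, side by side along the mat's y
- soap: bystander: green soap bottle 56 mm in diameter, 170 mm high, standing beyond the filter; origin at the centre of its underside
- mug: bystander: white mug 80 mm in diameter, 90 mm high, far to the right; origin at the centre of its underside
- sponge: bystander: blue sponge 110 by 70 by 30 mm, far to the left; origin at the centre of its underside

How it is judged (in metres and radians):
On the way, in this order (a step that is already met when the one before it is completed fails the run):
1. both isolator levers shut (within about 9 degrees of the stop) (value of joint each of lever_left, lever_right above 1.42 rad), for 0.2 s.
2. with both levers shut, every old cartridge is in the drip tray and both new ones are home in the sockets (all of step 1 and x of old_a in the frame of tray between -0.075 and 0.075 m and y of old_a in the frame of tray between -0.115 and 0.115 m and z of old_a in the frame of tray between -0.005 and 0.045 m and x of old_b in the frame of tray between -0.075 and 0.075 m and y of old_b in the frame of tray between -0.115 and 0.115 m and z of old_b in the frame of tray between -0.005 and 0.045 m and ((horizontal distance between new_a and socket_left below 0.005 m and z of new_a in the frame of socket_left below -0.026 m and angle between new_a's own z axis and vertical below 0.08 rad) or (horizontal distance between new_a and socket_right below 0.005 m and z of new_a in the frame of socket_right below -0.026 m and angle between new_a's own z axis and vertical below 0.08 rad)) and ((horizontal distance between new_b and socket_left below 0.005 m and z of new_b in the frame of socket_left below -0.026 m and angle between new_b's own z axis and vertical below 0.08 rad) or (horizontal distance between new_b and socket_right below 0.005 m and z of new_b in the frame of socket_right below -0.026 m and angle between new_b's own z axis and vertical below 0.08 rad))), for 0.2 s.
At the end, for the whole second after the job is handed in: Both levers open again (within about 9 degrees of the open stop), both new cartridges upright in the sockets, home to within 4 mm and within 5 mm of the socket's centre, every old cartridge within the drip tray (standing or lying), everything at rest (value of joint each of lever_left, lever_right below 0.15 rad and x of old_a in the frame of tray between -0.075 and 0.075 m and y of old_a in the frame of tray between -0.115 and 0.115 m and z of old_a in the frame of tray between -0.005 and 0.045 m and x of old_b in the frame of tray between -0.075 and 0.075 m and y of old_b in the frame of tray between -0.115 and 0.115 m and z of old_b in the frame of tray between -0.005 and 0.045 m and ((horizontal distance between new_a and socket_left below 0.005 m and z of new_a in the frame of socket_left below -0.026 m and angle between new_a's own z axis and vertical below 0.08 rad) or (horizontal distance between new_a and socket_right below 0.005 m and z of new_a in the frame of socket_right below -0.026 m and angle between new_a's own z axis and vertical below 0.08 rad)) and ((horizontal distance between new_b and socket_left below 0.005 m and z of new_b in the frame of socket_left below -0.026 m and angle between new_b's own z axis and vertical below 0.08 rad) or (horizontal distance between new_b and socket_right below 0.005 m and z of new_b in the frame of socket_right below -0.026 m and angle between new_b's own z axis and vertical below 0.08 rad)) and linear speed of each of old_a, old_b, new_a, new_b below 0.02 m/s); the robot touches nothing.
It fails at once if a cartridge is drawn from or pushed into a socket while an isolator is not shut (value of joint any of lever_left, lever_right below 1.2 rad and ((horizontal distance between old_a and socket_left below 0.02 m and z of old_a in the frame of socket_left between -0.018 and 0.005 m) or (horizontal distance between old_b and socket_left below 0.02 m and z of old_b in the frame of socket_left between -0.018 and 0.005 m) or (horizontal distance between new_a and socket_left below 0.02 m and z of new_a in the frame of socket_left between -0.018 and 0.005 m) or (horizontal distance between new_b and socket_left below 0.02 m and z of new_b in the frame of socket_left between -0.018 and 0.005 m) or (horizontal distance between old_a and socket_right below 0.02 m and z of old_a in the frame of socket_right between -0.018 and 0.005 m) or (horizontal distance between old_b and socket_right below 0.02 m and z of old_b in the frame of socket_right between -0.018 and 0.005 m) or (horizontal distance between new_a and socket_right below 0.02 m and z of new_a in the frame of socket_right between -0.018 and 0.005 m) or (horizontal distance between new_b and socket_right below 0.02 m and z of new_b in the frame of socket_right between -0.018 and 0.005 m))).
It fails at once if the soap bottle, mug or sponge is shifted by more than 30 mm or tipped over ((distance of soap from where it was at the start of the episode above 0.03 m or angle between soap's own z axis and vertical above 0.5 rad) or (distance of mug from where it was at the start of the episode above 0.03 m or angle between mug's own z axis and vertical above 0.5 rad) or (distance of sponge from where it was at the start of the episode above 0.03 m or angle between sponge's own z axis and vertical above 0.5 rad)).
Of old_a, old_b only 1 to 2 are there at a start; the rules pass over those that are not, and their reading is None.
At some moment in a run one of tray, new_a, new_b may be knocked a few centimetres aside while the robot is not near it.
It also fails if it takes over 208 s, if anything falls off the work surface, if the arm or the gripper's body presses on something with over 40 N, if the wrist force passes 120 N, or if a joint passes its speed limit or range.

## Working session

There is one attempt and no reset: what is moved stays moved. The work goes in short steps, Python scripts to look and compute and a tool call to move; the robot and the scene stay as the last step left them, time stands still between calls to the robot, and variables do not carry over. Pictures are saved under pics/ and viewed, at most 18 in all, crops included, and the job is handed in when it is done.

Besides the shell and the picture viewer there is one more tool, called after ">>>" as a command line: name --pt "numbers of a row" for each row, then --argument value for the rest. servo_tool: Moves the arm, as the interface text tells. Scaled input: -1 to 1 covers 0.5 m each way for a shift and 360 degrees each way for a turn. Its arguments: {"type":"object","properties":{"increments":{"type":"array"},"claw":{"type":"number"}},"required":["increments"]}

```bash
mkdir -p pics; ls
python3 - <<'E'
from workcell import ctrl
import cv2,json,numpy as np
s=ctrl.read_state();print(s)
for n in("scene","top"):
    c=ctrl.capture(n);cv2.imwrite(f"pics/{n}0.png",c["image"])
    print(n,c["camera_matrix"],c["rvec"],c["tvec"])
c=ctrl.capture("wrist");print(c["mount"],c["camera_matrix"])
E
```

```text
pics
{'t': 0.0, 'joints': array([-1.11397460e+00,  8.74663849e-02,  1.75126382e-01,  1.65979438e+00,
       -4.87406721e-07,  1.57079875e+00]), 'joint_velocities': array([-5.02296751e-04,  8.36186776e-04,  4.85759212e-04, -3.89568071e-05,
       -9.61781423e-05,  9.32019178e-04]), 'joint_torque': array([ 1.61898765e-04, -5.20390749e+01,  4.64801109e+01,  1.63726998e-02,
        3.73672208e-05,  3.55830139e-05]), 'eef_pos': array([ 242.54557115, -493.48401739,  303.17555598]), 'eef_rot': array([ 9.74027509e-01,  2.26428716e-01, -1.51726015e-04, -6.51595739e-04]), 'contact_force': array([ 0.43337795, -0.12466551,  0.12629695]), 'ft_torque': array([-0.02956364,  0.0230141 ,  0.0035714 ]), 'finger_force': 0.0, 'opening': 85.24232194591617}
scene [[441.42082739   0.         257.39283748]
 [  0.         441.42082739 200.90697725]
 [  0.           0.           1.        ]] [ 1.53815923  2.2493818  -0.70243689] [ 204.88312908 -420.062999   1901.72703139]
top [[493.92428189   0.         248.51512294]
 [  0.         493.92428189 196.44249465]
 [  0.           0.           1.        ]] [ 2.07355438 -2.14085452  0.22186143] [  16.32480981  610.07487773 1586.02774785]
[[ 1.71269872e-03 -9.57330875e-01 -2.88989034e-01  7.42595027e+01]
 [ 9.99998190e-01  1.40022568e-03  1.28799470e-03  5.90850693e-01]
 [-8.28387225e-04 -2.88990717e-01  9.57331541e-01 -6.97143118e+01]
 [ 0.00000000e+00  0.00000000e+00  0.00000000e+00  1.00000000e+00]] [[317.31583381   0.         256.36589782]
 [  0.         317.31583381 194.96907578]
 [  0.           0.           1.        ]]
```

View pics/scene0.png

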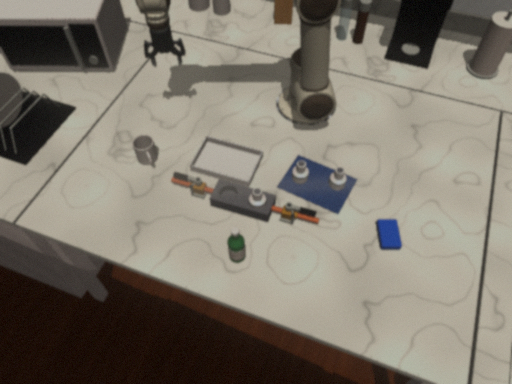

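View pics/top0.png

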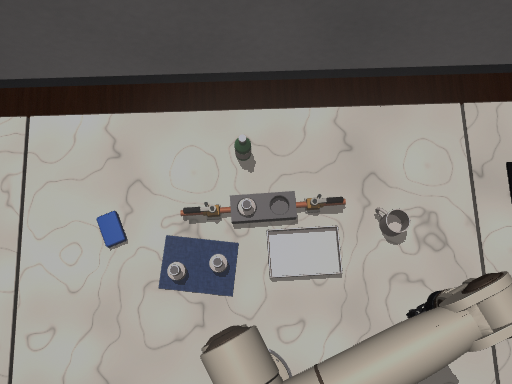

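The scene view shows an old cartridge in the left socket only, at about (257,196). The top view shows the left socket filled (247,207) and the right one empty (279,205). The new cartridges are on the mat at (176,270) and (218,263), the tray is at (304,253), and both levers are open. I'll zoom in to measure.

```bash
cat > h.py <<'E'
import numpy as np,cv2
from scipy.spatial.transform import Rotation as R
from workcell import ctrl
def cam(n):
    s=ctrl.read_state();c=ctrl.capture(n);K=c["camera_matrix"]
    if n=="wrist":
        T=np.eye(4);T[:3,:3]=R.from_quat(s["eef_rot"]).as_matrix();T[:3,3]=s["eef_pos"]
        M=np.linalg.inv(T@c["mount"])
    else:
        M=np.eye(4);M[:3,:3]=cv2.Rodrigues(c["rvec"])[0];M[:3,3]=np.ravel(c["tvec"])
    return c["image"],K,M
def proj(K,M,P):
    p=(M[:3,:3]@np.atleast_2d(P).T).T+M[:3,3];q=(K@p.T).T;return q[:,:2]/q[:,2:]
def ray(K,M,uv):
    d=M[:3,:3].T@np.linalg.inv(K)@np.r_[uv,1.];return -M[:3,:3].T@M[:3,3],d/np.linalg.norm(d)
def atz(K,M,uv,z):
    o,d=ray(K,M,uv);return o+d*(z-o[2])/d[2]
def tri(rays):
    A=sum(np.eye(3)-np.outer(d,d) for o,d in rays);b=sum((np.eye(3)-np.outer(d,d))@o for o,d in rays)
    return np.linalg.solve(A,b)
def go(cmd,targets):
    """cmd=(pos,quat) commanded now; targets list of (x,y,z,yawquat); prints increments. tool down, quat given"""
    r0=R.from_quat(cmd[1]);o=[]
    for p,q in targets:
        d=r0.inv().apply(np.array(p)-cmd[0])/500; w=(r0.inv()*R.from_quat(q)).as_rotvec()/(2*np.pi)
        o.append(np.r_[d,w])
    return np.round(o,4)
def down(phi):
    """tool pointing down, tool y (closing line) at world angle phi (deg)"""
    a=np.radians(phi);y=np.array([np.cos(a),np.sin(a),0]);z=np.array([0,0,-1.]);x=np.cross(y,z)
    return R.from_matrix(np.c_[x,y,z]).as_quat()
E
python3 - <<'E'
from h import *
im,K,M=cam("top")
cv2.imwrite("pics/topz.png",cv2.resize(im[185:305,150:350],None,fx=4,fy=4,interpolation=cv2.INTER_CUBIC))
im2,K2,M2=cam("scene")
cv2.imwrite("pics/scz.png",cv2.resize(im2[125:265,165:365],None,fx=4,fy=4,interpolation=cv2.INTER_CUBIC))
for n,uv,z in [("old",(247,207),106),("sockR",(279,205),50),("n1",(176,270),90),("n2",(218,263),90),("tray",(304,253),20),("soap",(243,150),80)]: print(n,atz(K,M,uv,z))
s=ctrl.read_state();print(R.from_quat(s["eef_rot"]).as_matrix())
E
```

```text
old [566.61044257   2.84473965 106.        ]
sockR [ 580.83466499 -104.64949516   50.        ]
n1 [372.35656102 235.71827469  90.        ]
n2 [390.31304033 101.24223044  90.        ]
tray [ 420.17204214 -182.97224228   20.        ]
soap [768.32373612  10.46341152  80.        ]
[[ 8.97479529e-01  4.41056000e-01 -3.14576871e-04]
 [ 4.41056112e-01 -8.97479289e-01  6.56932541e-04]
 [ 7.41781267e-06 -7.28329560e-04 -9.99999735e-01]]
```

View pics/topz.png

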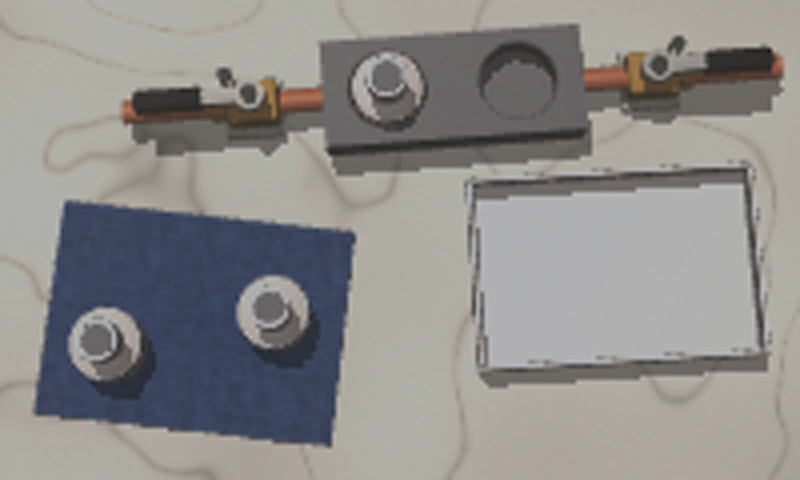

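View pics/scz.png

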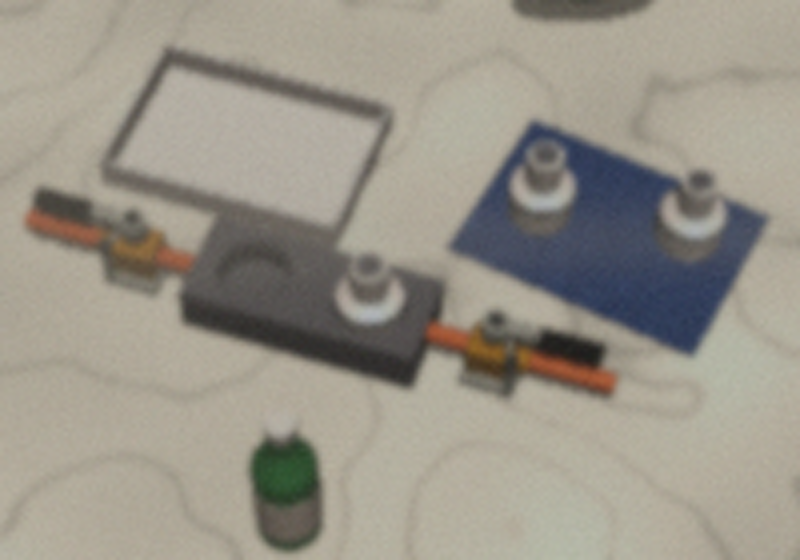

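Top zoom: neck tops are at (386,78) old, (270,307) and (98,340) new. The right socket mouth is at (517,80), and the lever pivots are at (249,93) and (658,65). Scene zoom: neck tops are at (370,268), (546,155) and (699,182), the mouth at (254,265), and the pivots at (495,318) and (130,220).

```bash
cat > m1.py <<'E'
from h import *
_,K,M=cam("top");_,K2,M2=cam("scene")
t=lambda p:(150+(p[0]+.5)/4-.5,185+(p[1]+.5)/4-.5); s=lambda p:(165+(p[0]+.5)/4-.5,125+(p[1]+.5)/4-.5)
for n,a,b,z in [("old",(386,78),(370,268),106),("n2",(270,307),(546,155),90),("n1",(98,340),(699,182),90),("mouthR",(517,80),(254,265),50),("pivL",(249,93),(495,318),80),("pivR",(658,65),(130,220),80)]:
    print(n,tri([ray(K,M,t(a)),ray(K2,M2,s(b))]).round(1),atz(K,M,t(a),z).round(1),atz(K2,M2,s(b),z).round(1))
for p in [(320,42),(578,25),(588,130),(328,150)]: print("block",atz(K,M,t(p),50).round(1))
for p in [(468,183),(748,166),(765,352),(484,367)]: print("tray",atz(K,M,t(p),35).round(1))
for p in [(67,201),(355,233),(330,445),(36,412)]: print("mat",atz(K,M,t(p),4).round(1))
for p in [(133,101),(770,58)]: print("tip",atz(K,M,t(p),70).round(1))
E
python3 m1.py
```

```text
old [576.8   5.8 102.5] [576.2   5.4 106. ] [579.    7.1 106. ]
n2 [395.2 104.8  91.1] [395.6 104.   90. ] [394.1 105.5  90. ]
n1 [373.7 242.4  88.8] [373.7 241.7  90. ] [374.6 242.9  90. ]
mouthR [ 580.7 -103.8   57. ] [ 582.1 -104.3   50. ] [ 576.3 -106.2   50. ]
pivL [572.4 119.   80.1] [572.5 118.8  80. ] [572.3 119.1  80. ]
pivR [ 586.3 -220.6   74.8] [ 585.  -219.3   80. ] [ 589.8 -218.8   80. ]
block [620.2  60.5  50. ]
block [ 627.8 -157.9   50. ]
block [ 537.6 -161.7   50. ]
block [527.8  55.9  50. ]
tray [498.4 -60.3  35. ]
tray [ 505.2 -295.7   35. ]
tray [ 350.4 -299.    35. ]
tray [345.5 -67.5  35. ]
mat [498.4 281.5   4. ]
mat [463.2  36.4   4. ]
mat [287.1  61.9   4. ]
mat [321.8 306.7   4. ]
tip [570.8 215.9  70. ]
tip [ 590. -314.   70.]
```

>>> servo_tool --pt "0.8728 -0.3368 -0.0522 0 0 -0.1773" --pt "0.8728 -0.3368 -0.0522 0 0 -0.1773" --pt "0.8728 -0.3368 -0.0522 0 0 -0.1773" --pt "0.8728 -0.3368 -0.0522 0 0 -0.1773" --pt "0.8728 -0.3368 -0.0522 0 0 -0.1773" --pt "0.8728 -0.3368 -0.0522 0 0 -0.1773" --pt "0.8728 -0.3368 -0.0522 0 0 -0.1773" --pt "0.8728 -0.3368 -0.0522 0 0 -0.1773" --pt "0.8728 -0.3368 -0.0522 0 0 -0.1773" --pt "0.8728 -0.3368 -0.0522 0 0 -0.1773" --claw 0

```text
t: 1.6
eef_pos: [559.6, -150.4, 329.9]
eef_rot: [0.707, 0.707, -0.0, -0.0]
contact_force: [0.3, 0.1, 0.5]
opening: 0.2
finger_force: 0.0
```

```bash
cat > shot.py <<'E'
import sys
from h import *
im,K,M=cam("wrist");n=sys.argv[1]
cv2.imwrite(f"pics/{n}.png",im);np.savez(f"{n}.npz",im=im,K=K,M=M)
print(ctrl.read_state()["eef_pos"].round(2))
E
python3 shot.py w1
```

```text
[ 559.39 -150.71  330.05]
```

>>> servo_tool --pt "0.32 0 0 0 0 0" --pt "0.32 0 0 0 0 0" --pt "0.32 0 0 0 0 0" --pt "0.32 0 0 0 0 0" --pt "0.32 0 0 0 0 0"

```text
t: 2.28
eef_pos: [559.7, 8.8, 330.2]
eef_rot: [0.707, 0.707, -0.0, 0.0]
contact_force: [0.1, -0.4, -0.1]
opening: 0.1
finger_force: 0.0
```

```bash
python3 shot.py w2
```

```text
[559.82   8.55 330.12]
```

View pics/w1.png

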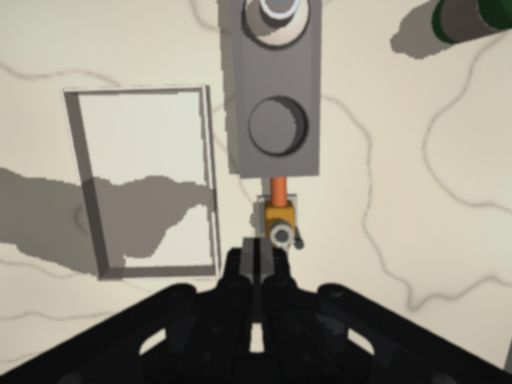

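View pics/w2.png

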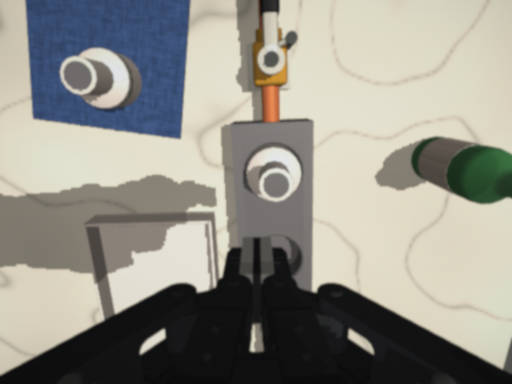

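w1 shows the right socket mouth centred at (278,126), the right pivot at (283,235) and the old neck top at (279,6). w2 shows the old neck top at (274,181), the left pivot at (271,58) and the new_2 neck top at (79,76).

Run:
```python
from h import *
a=np.load("w1.npz");b=np.load("w2.npz")
_,Kt,Mt=cam("top");t=lambda p:ray(Kt,Mt,(150+(p[0]+.5)/4-.5,185+(p[1]+.5)/4-.5))
A=lambda p:ray(a["K"],a["M"],p);B=lambda p:ray(b["K"],b["M"],p)
print("mouthR",atz(a["K"],a["M"],(278.2,126),50),tri([A((278.2,126)),t((517,80))]))
print("pivR",atz(a["K"],a["M"],(283,235),80))
print("pivL",atz(b["K"],b["M"],(271,58),80))
print("old",atz(b["K"],b["M"],(274,181),106),tri([B((274,181)),A((279,6))]),tri([B((274,181)),t((386,78))]))
print("n2",atz(b["K"],b["M"],(79,76),90))
# projected mouth circle check
th=np.linspace(0,2*np.pi,9)[:8]
for c in [(580,-105)]: print(proj(a["K"],a["M"],np.c_[c[0]+32*np.cos(th),c[1]+32*np.sin(th),50+0*th]).round(1))
```

```text
mouthR [ 584.03477276 -104.98643793   50.        ] [ 584.8750967  -105.59741242   36.44546205]
pivR [ 589.80422176 -219.45951613   80.        ]
pivL [574.39266426 118.62672639  80.        ]
old [577.67578215   7.12009696 106.        ] [579.60958873   1.38547624  83.58341542] [577.90914312   5.32870377  98.52212348]
n2 [398.23811386 102.12004389  90.        ]
[[304.1 126.1]
 [296.2 104.3]
 [275.   94.9]
 [253.5 104.2]
 [244.8 126. ]
 [253.5 146.9]
 [273.9 155.4]
 [294.6 147. ]]
```

>>> servo_tool --pt "-0.586 -0.034 0 0 0 0" --pt "-0.586 -0.034 0 0 0 0" --pt "-0.586 -0.034 0 0 0 0" --pt "-0.586 -0.034 0 0 0 0" --pt "-0.586 -0.034 0 0 0 0" --pt "-0.586 -0.034 0.39 0 0 0" --pt "-0.586 -0.034 0.39 0 0 0" --pt "-0.586 -0.034 0.39 0 0 0" --pt "-0.586 -0.034 0.39 0 0 0" --pt "-0.586 -0.034 0.39 0 0 0"

```text
t: 3.62
eef_pos: [543.2, -283.9, 136.8]
eef_rot: [0.707, 0.707, 0.0, 0.001]
contact_force: [0.2, 0.2, 0.9]
opening: -0.2
finger_force: 0.0
```

>>> servo_tool --pt "0 0.05 0 0 0 0" --pt "-0.003 0.073 0 0 0 0" --pt "-0.0054 0.0952 0 0 0 0" --pt "0 0.118 0 0 0 0" --pt "0.0046 0.1398 0 0 0 0" --pt "0.016 0.16 0 0 0 0" --pt "0.0294 0.1784 0 0 0 0" --pt "0.045 0.192 0 0 0 0" --pt "0.0618 0.2038 0 0 0 0" --pt "0.0618 0.2038 0 0 0 0"

```text
t: 4.88
eef_pos: [645.3, -251.2, 135.0]
eef_rot: [0.707, 0.707, 0.0, -0.0]
contact_force: [0.4, -0.6, 0.3]
opening: -0.0
finger_force: 0.0
```

>>> servo_tool --pt "-0.04 0 0 0 0 0" --pt "-0.04 0 -0.2 0 0 0" --pt "-0.04 0 -0.2 0 0 0" --pt "0.8662 -0.2298 -0.2 0 0 0" --pt "0.8662 -0.2298 -0.2 0 0 0" --pt "0.8662 -0.2298 -0.2 0 0 0" --pt "0.8662 -0.2298 -0.2 0 0 0" --pt "0.8662 -0.2298 -0.2 0 0 0" --pt "0.8662 -0.2298 -0.2 0 0 0" --pt "0.8662 -0.2298 -0.2 0 0 0"

```text
t: 6.12
eef_pos: [537.1, 152.6, 235.4]
eef_rot: [0.708, 0.707, 0.0, 0.0]
contact_force: [0.0, -0.1, 0.4]
opening: -0.0
finger_force: 0.0
```

>>> servo_tool --pt "0 0 0 0 0 0"

```text
t: 6.25
eef_pos: [536.7, 154.5, 235.4]
eef_rot: [0.706, 0.709, 0.0, -0.0]
contact_force: [0.4, -0.5, -0.3]
opening: 0.2
finger_force: 0.0
```

>>> servo_tool --pt "0.053 -0.014 0.2 0 0 0" --pt "0.053 -0.014 0.2 0 0 0" --pt "0.053 -0.014 0.2 0 0 0"

```text
t: 6.62
eef_pos: [529.3, 177.0, 132.3]
eef_rot: [0.707, 0.707, -0.002, -0.001]
contact_force: [-0.4, 0.3, 0.9]
opening: -0.4
finger_force: 0.0
```

>>> servo_tool --pt "-0.002 0.038 0 0 0 0" --pt "0.003 0.06 0 0 0 0" --pt "0.0076 0.0826 0 0 0 0" --pt "0.006 0.106 0 0 0 0" --pt "0.001 0.128 0 0 0 0" --pt "-0.008 0.149 0 0 0 0" --pt "-0.0206 0.1684 0 0 0 0" --pt "-0.035 0.184 0 0 0 0" --pt "-0.0508 0.1964 0 0 0 0" --pt "-0.0508 0.1964 0 0 0 0"

```text
t: 7.88
eef_pos: [628.9, 152.3, 135.0]
eef_rot: [0.707, 0.707, -0.0, 0.0]
contact_force: [0.2, -0.2, 0.3]
opening: -0.3
finger_force: 0.0
```

>>> servo_tool --pt "0.04 0 0 0 0 0" --pt "0.04 0 -0.25 0 0 0" --pt "0.04 0 -0.25 0 0 0" --pt "0.04 0 -0.25 0 0 0" --pt "-0.2956 -0.103 -0.25 0 0 0" --pt "-0.2956 -0.103 -0.25 0 0 0" --pt "-0.2956 -0.103 -0.25 0 0 0" --pt "-0.2956 -0.103 -0.25 0 0 0" --pt "-0.2956 -0.103 -0.25 0 0 0" --claw 1

```text
t: 9.0
eef_pos: [577.1, 6.1, 259.7]
eef_rot: [0.707, 0.707, 0.0, -0.0]
contact_force: [0.3, 0.6, -0.8]
opening: 85.3
finger_force: 0.0
```

```bash
python3 shot.py w3
python3 - <<'E'
import cv2,numpy as np
from h import *
w=cv2.imread("pics/w3.png");im,K,M=cam("top")
t=cv2.resize(im[185:305,150:350],(800,480),interpolation=cv2.INTER_CUBIC)
w=cv2.resize(w,(400,300));t=cv2.resize(t,(400,240))
o=np.zeros((300,800,3),np.uint8);o[:,:400]=w;o[:240,400:]=t;cv2.imwrite("pics/c3.png",o)
E
```

```text
[577.21   6.5  259.66]
```

View pics/c3.png

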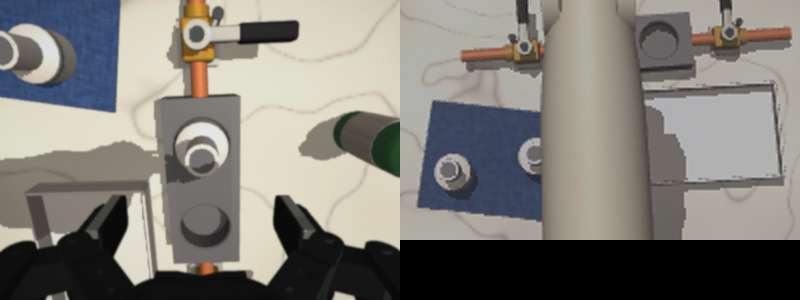

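The left half (wrist) shows the left lever across the pipe and the old neck top at (203,157), centred between the open fingers. The right half (top) shows both levers pointing +x, so they are shut.

Run:
```python
from h import *
a=np.load("w3.npz");b=np.load("w2.npz");S=1.28
print("old",atz(a["K"],a["M"],(203*S,157*S),106),tri([ray(a["K"],a["M"],(203*S,157*S)),ray(b["K"],b["M"],(274,181))]))
print("mouthR",atz(a["K"],a["M"],(205.7*S,225*S),50))
print("pivL",atz(a["K"],a["M"],(197*S,33*S),80))
print(proj(a["K"],a["M"],[[577,5,106],[594,5,106],[560,5,106]]))
g=cv2.cvtColor(a["im"],cv2.COLOR_BGR2GRAY)
print(cv2.HoughCircles(g,cv2.HOUGH_GRADIENT,1,20,param1=100,param2=22,minRadius=15,maxRadius=45))
cv2.imwrite("pics/w3z.png",cv2.resize(a["im"][110:350,180:340],(533,800))[:600])
```

```text
old [580.67487495   7.25764856 106.        ] [5.79985725e+02 4.73318929e-01 8.27229686e+01]
mouthR [ 585.28317933 -103.08081969   50.        ]
pivL [574.86868321 118.41909896  80.        ]
[[254.87112902 203.84724792]
 [277.78593242 203.89124349]
 [231.95585291 203.80325144]]
[[[258.5 183.5  34.9]
  [ 43.5  73.5  32.2]
  [258.5 204.5  21.3]
  [252.5  42.5  18.8]
  [261.5 284.5  32.4]
  [467.5 175.5  32. ]
  [138.5 283.5  25.2]]]
```

View pics/w3z.png

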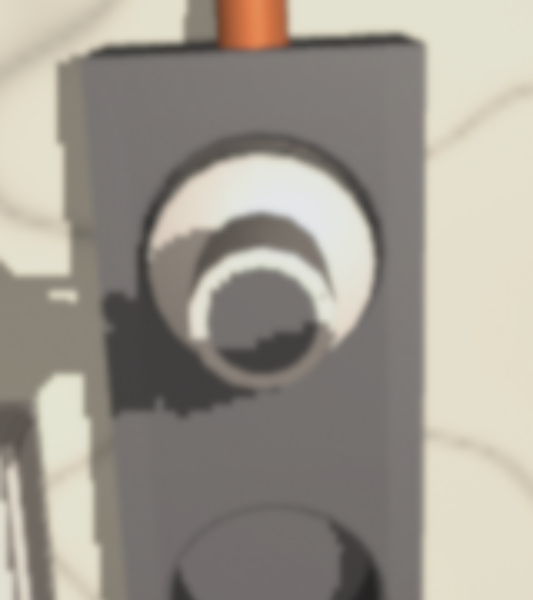

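>>> servo_tool --pt "-0.003 0.002 0.1 0 0 0" --pt "-0.003 0.002 0.2 0 0 0" --pt "-0.003 0.002 0.23 0 0 0" --pt "-0.003 0.002 0.23 0 0 0" --pt "-0.003 0.002 0.23 0 0 0"

```text
t: 9.72
eef_pos: [579.0, 4.2, 147.2]
eef_rot: [0.707, 0.707, 0.001, 0.001]
contact_force: [-0.2, -0.8, -0.0]
opening: 85.6
finger_force: 0.0
```

>>> servo_tool --pt "0 0 0 0 0 0" --pt "0 0 0 0 0 0" --pt "0 0 0 0 0 0" --pt "0 0 0 0 0 0" --pt "0 0 0 0 0 0" --pt "0 0 0 0 0 0" --claw 0

```text
t: 10.48
eef_pos: [578.3, 3.7, 145.7]
eef_rot: [0.707, 0.707, 0.0, 0.0]
contact_force: [0.3, -0.3, 5.5]
opening: 32.5
finger_force: 59.9
```

```bash
python3 shot.py w4
```

```text
[578.35   3.72 145.72]
```

View pics/w4.png

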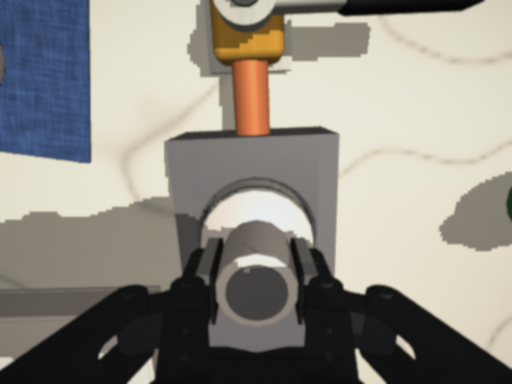

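>>> servo_tool --pt "0 0 -0.04 0 0 0" --pt "0 0 -0.08 0 0 0" --pt "0 0 -0.17 0 0 0" --pt "0 0 -0.17 0 0 0" --pt "-0.12 -0.1 -0.17 0 0 0" --pt "-0.24 -0.2 -0.17 0 0 0" --pt "-0.33 -0.28 -0.17 0 0 0" --pt "-0.368 -0.308 -0.17 0 0 0" --pt "-0.368 -0.308 -0.17 0 0 0"

```text
t: 11.65
eef_pos: [421.9, -182.2, 229.0]
eef_rot: [0.709, 0.706, -0.0, -0.001]
contact_force: [1.1, 1.3, -1.5]
opening: 32.0
finger_force: 60.6
```

```bash
python3 shot.py w5
```

```text
[ 422.97 -181.15  229.07]
```

View pics/w5.png

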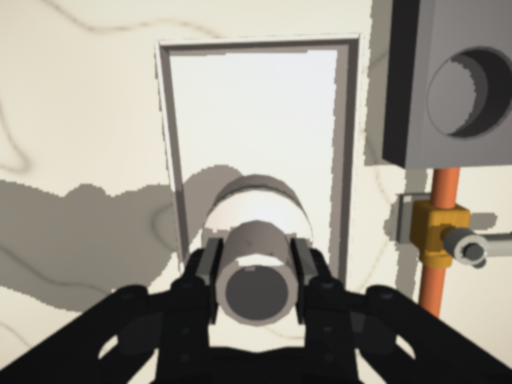

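The old cartridge is held over the tray and the tray hasn't moved. Its walls are at columns 165 and 350, with the cartridge between them at column 258. Lowering.

>>> servo_tool --pt "0 0 0.1 0 0 0" --pt "0 0 0.16 0 0 0" --pt "0 0 0.185 0 0 0" --pt "0 0 0.196 0 0 0" --pt "0 0 0.197 0 0 0" --pt "0 0 0.197 0 0 0"

```text
t: 12.45
eef_pos: [424.6, -180.3, 132.5]
eef_rot: [0.707, 0.707, 0.0, 0.001]
contact_force: [0.2, 0.8, -2.2]
opening: 32.4
finger_force: 60.6
```

>>> servo_tool --pt "0 0 0 0 0 0" --pt "0 0 0 0 0 0" --pt "0 0 0 0 0 0" --pt "0 0 0 0 0 0" --pt "0 0 -0.1 0 0 0" --pt "0 0 -0.2 0 0 0" --pt "0 0 -0.26 0 0 0" --pt "0 0 -0.26 0 0 0" --claw 1

```text
t: 13.45
eef_pos: [424.7, -180.5, 263.9]
eef_rot: [0.707, 0.707, 0.001, 0.002]
contact_force: [0.8, -0.3, -0.7]
opening: 85.7
finger_force: 0.0
```

>>> servo_tool --pt "0.567 -0.056 0 0 0 0" --pt "0.567 -0.056 0 0 0 0" --pt "0.567 -0.056 0 0 0 0" --pt "0.567 -0.056 0 0 0 0" --pt "0.567 -0.056 0 0 0 0" --pt "0.567 -0.056 0 0 0 0" --pt "0.567 -0.056 0 0 0 0"

```text
t: 14.32
eef_pos: [395.9, 103.0, 260.7]
eef_rot: [0.707, 0.707, -0.001, -0.0]
contact_force: [-0.7, 0.1, 0.2]
opening: 85.1
finger_force: 0.0
```

```bash
python3 shot.py w6
python3 - <<'E'
from h import *
a=np.load("w6.npz");g=cv2.cvtColor(a["im"],cv2.COLOR_BGR2GRAY)
print(cv2.HoughCircles(g,cv2.HOUGH_GRADIENT,1,15,param1=100,param2=22,minRadius=15,maxRadius=45))
print(proj(a["K"],a["M"],[[396.5,103,90],[374,242,90]]))
E
```

```text
[396.   102.65 260.89]
[[[257.5 181.5  32.2]
  [231.5  15.5  38.6]
  [432.5 264.5  40. ]
  [444.5 275.5  27.2]
  [257.5 198.5  23.9]
  [414.5 258.5  29.7]]]
[[256.06106459 195.61072355]
 [222.62899667  -4.35482301]]
```

View pics/w6.png

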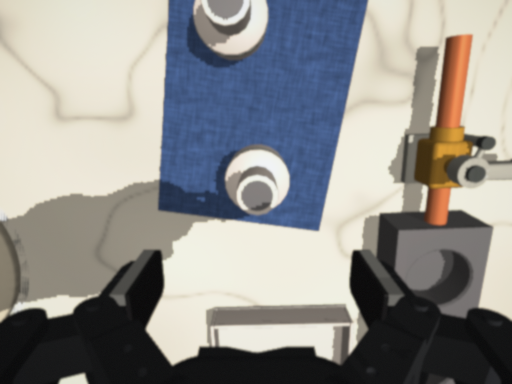

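>>> servo_tool --pt "0 0.001 0.1 0 0 0" --pt "0 0.001 0.2 0 0 0" --pt "0 0.001 0.25 0 0 0" --pt "0 0.001 0.262 0 0 0" --pt "0 0.001 0.262 0 0 0" --pt "0 0.001 0.262 0 0 0"

```text
t: 15.12
eef_pos: [397.2, 103.2, 131.8]
eef_rot: [0.707, 0.707, 0.001, 0.001]
contact_force: [0.1, 0.5, -0.2]
opening: 85.8
finger_force: 0.0
```

>>> servo_tool --pt "0 0 0 0 0 0" --pt "0 0 0 0 0 0" --pt "0 0 0 0 0 0" --pt "0 0 0 0 0 0" --pt "0 0 0 0 0 0" --pt "0 0 0 0 0 0" --claw 0

```text
t: 15.88
eef_pos: [396.6, 103.4, 130.9]
eef_rot: [0.707, 0.707, 0.0, 0.0]
contact_force: [-1.5, -0.0, 6.0]
opening: 32.2
finger_force: 59.7
```

```bash
python3 shot.py w7
cat > cmp.py <<'E'
import sys
from h import *
# row shift of gripped neck-top between w4 and another shot, from template matching the dark disc
def neck(n):
    im=np.load(n+".npz")["im"];g=cv2.cvtColor(im,cv2.COLOR_BGR2GRAY)
    c=cv2.HoughCircles(g[200:350,190:330],cv2.HOUGH_GRADIENT,1,10,param1=80,param2=15,minRadius=26,maxRadius=46)
    col=im[250:340,258].astype(int).sum(1)
    return None if c is None else (c[0][:4]+[190,200,0]).tolist(), [int(i)+250 for i in np.argsort(-abs(np.diff(col)))[:5]]
for n in sys.argv[1:]: print(n,neck(n))
E
python3 cmp.py w4 w5 w7
```

```text
[396.62 103.36 130.93]
w4 ([[256.5, 255.5, 35.099998474121094], [256.5, 286.5, 33.0], [255.5, 298.5, 44.29999923706055], [275.5, 232.5, 34.400001525878906]], [264, 253, 263, 254, 252])
w5 ([[260.5, 289.5, 35.5], [254.5, 280.5, 45.400001525878906], [255.5, 262.5, 42.099998474121094], [257.5, 299.5, 35.099998474121094]], [264, 265, 253, 263, 326])
w7 ([[256.5, 283.5, 40.70000076293945], [254.5, 254.5, 36.400001525878906], [254.5, 293.5, 31.0], [251.5, 264.5, 45.400001525878906]], [262, 251, 323, 261, 252])
```

>>> servo_tool --pt "0 0 -0.1 0 0 0" --pt "0 0 -0.195 0 0 0" --pt "-0.06 0.11 -0.195 0 0 0" --pt "-0.12 0.22 -0.195 0 0 0" --pt "-0.17 0.31 -0.195 0 0 0" --pt "-0.199 0.363 -0.195 0 0 0" --pt "-0.199 0.363 -0.195 0 0 0" --pt "-0.199 0.363 -0.12 0 0 0" --pt "-0.199 0.363 -0.12 0 0 0" --pt "-0.199 0.363 -0.12 0 0 0"

```text
t: 17.18
eef_pos: [577.7, 4.2, 191.7]
eef_rot: [0.707, 0.707, 0.0, 0.0]
contact_force: [0.8, 0.2, 0.1]
opening: 32.8
finger_force: 60.4
```

```bash
python3 shot.py w8
```

```text
[578.05   4.13 192.15]
```

View pics/w8.png

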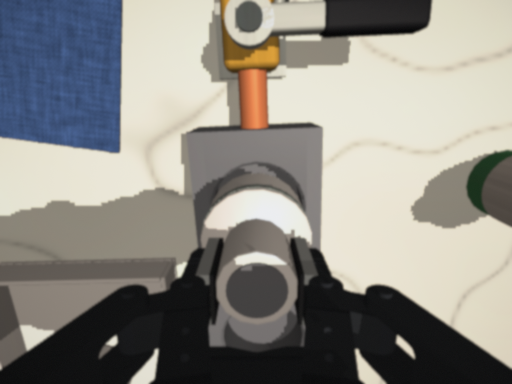

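The new cartridge is over the left socket, with the mouth rim showing symmetrically around columns 203–310. I'll insert it slowly.

>>> servo_tool --pt "-0.001 0.0005 0.02 0 0 0" --pt "-0.001 0.0005 0.03 0 0 0" --pt "-0.001 0.0005 0.04 0 0 0" --pt "-0.001 0.0005 0.05 0 0 0" --pt "-0.001 0.0005 0.06 0 0 0" --pt "-0.001 0.0005 0.07 0 0 0" --pt "-0.001 0.0005 0.08 0 0 0" --pt "-0.001 0.0005 0.088 0 0 0" --pt "-0.001 0.0005 0.088 0 0 0"

```text
t: 18.35
eef_pos: [578.3, 3.3, 147.0]
eef_rot: [0.707, 0.707, 0.0, 0.0]
contact_force: [-2.3, -0.3, 3.8]
opening: 32.6
finger_force: 60.9
```

>>> servo_tool --pt "0 0 0.002 0 0 0" --pt "0 0 0.002 0 0 0" --pt "0 0 0.002 0 0 0" --pt "0 0 0.002 0 0 0" --pt "0 0 -0.1 0 0 0" --pt "0 0 -0.2 0 0 0" --pt "0 0 -0.23 0 0 0" --pt "0 0 -0.23 0 0 0" --claw 1

```text
t: 19.35
eef_pos: [578.7, 3.3, 262.1]
eef_rot: [0.707, 0.707, 0.001, 0.001]
contact_force: [-0.1, 0.3, -0.7]
opening: 85.3
finger_force: 0.0
```

```bash
python3 shot.py w9
```

```text
[578.28   3.29 260.63]
```

>>> servo_tool --pt "0.442 -0.406 0 0 0 0" --pt "0.442 -0.406 0 0 0 0" --pt "0.442 -0.406 0 0 0 0" --pt "0.442 -0.406 0 0 0 0" --pt "0.442 -0.406 0 0 0 0" --pt "0.442 -0.406 0 0 0 0" --pt "0.442 -0.406 0 0 0 0"

```text
t: 20.27
eef_pos: [375.2, 224.1, 260.2]
eef_rot: [0.707, 0.707, -0.001, -0.0]
contact_force: [0.5, -0.0, 1.5]
opening: 85.4
finger_force: 0.0
```

```bash
python3 shot.py w10
python3 - <<'E'
from h import *
a=np.load("w10.npz");b=np.load("w9.npz")
print(proj(a["K"],a["M"],[[374,235,90]]),proj(b["K"],b["M"],[[579.5,4,106]]))
o=np.hstack([cv2.resize(b["im"],(400,300)),cv2.resize(a["im"],(400,300))]);cv2.imwrite("pics/c10.png",o)
E
```

```text
[375.56 223.75 260.43]
[[253.81963261 182.25294343]] [[255.72583422 200.48504767]]
```

View pics/c10.png

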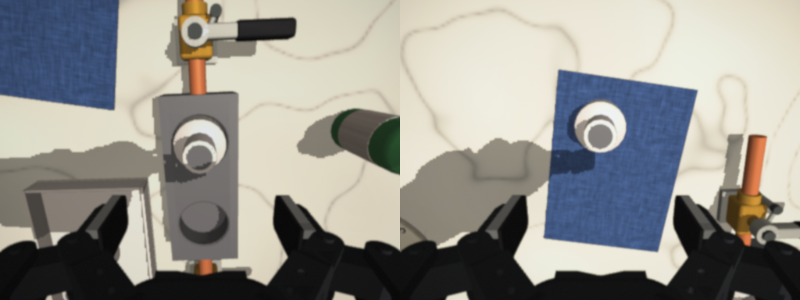

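Left half: the new cartridge sits home in the left socket, with its neck top at (200,157), the same place the old one was. Right half: new_1's neck top is at (199,133) within its half.

Run:
```python
from h import *
for n,(u,v),z in [("w9",(257,201),106),("w10",(255,170),90),("w6",(257,195),90)]:
    a=np.load(n+".npz");g=cv2.cvtColor(a["im"],cv2.COLOR_BGR2GRAY)
    c=cv2.HoughCircles(g[v-50:v+50,u-50:u+50],cv2.HOUGH_GRADIENT,1,5,param1=80,param2=12,minRadius=12,maxRadius=28)
    for k in c[0][:4]: print(n,k+[u-50,v-50,0],atz(a["K"],a["M"],(k[0]+u-50,k[1]+v-50),z).round(1))
```

```text
w9 [253.5        200.5         20.70000076] [577.8   4.  106. ]
w9 [255.5 190.5  20.5] [579.3  11.8 106. ]
w9 [249.5        195.5         27.39999962] [574.9   7.9 106. ]
w9 [261.5        182.5         27.39999962] [583.7  17.9 106. ]
w10 [254.5 171.5  18.5] [374.5 243.6  90. ]
w10 [248.5        165.5         25.20000076] [369.9 248.3  90. ]
w10 [251.5        158.5         27.39999962] [372.2 253.7  90. ]
w10 [262.5        164.5         26.29999924] [380.7 249.1  90. ]
w6 [256.5        195.5         14.89999962] [396.8 103.1  90. ]
w6 [257.5        190.5         23.89999962] [397.6 107.2  90. ]
w6 [252.5        178.5         27.39999962] [393.7 116.9  90. ]
w6 [253.5        187.5         22.89999962] [394.5 109.7  90. ]
```

>>> servo_tool --pt "0.039 -0.003 0 0 0 0" --pt "0.039 -0.003 0.1 0 0 0" --pt "0.039 -0.003 0.2 0 0 0" --pt "0.039 -0.003 0.25 0 0 0" --pt "0.039 -0.003 0.26 0 0 0" --pt "0.039 -0.003 0.26 0 0 0" --pt "0.039 -0.003 0.26 0 0 0"

```text
t: 21.2
eef_pos: [374.6, 243.9, 132.8]
eef_rot: [0.707, 0.707, 0.001, 0.0]
contact_force: [-0.7, -0.7, -0.2]
opening: 85.6
finger_force: 0.0
```

>>> servo_tool --pt "0 0 0 0 0 0" --pt "0 0 0 0 0 0" --pt "0 0 0 0 0 0" --pt "0 0 0 0 0 0" --pt "0 0 0 0 0 0" --pt "0 0 0 0 0 0" --claw 0

```text
t: 21.95
eef_pos: [373.9, 243.9, 131.9]
eef_rot: [0.707, 0.707, 0.0, 0.0]
contact_force: [-1.2, -0.0, 5.3]
opening: 32.5
finger_force: 59.7
```

```bash
python3 shot.py w11;python3 cmp.py w7 w8 w11
```

```text
[373.9  243.9  131.88]
w7 ([[256.5, 283.5, 40.70000076293945], [254.5, 254.5, 36.400001525878906], [254.5, 293.5, 31.0], [251.5, 264.5, 45.400001525878906]], [262, 251, 323, 261, 252])
w8 ([[256.5, 284.5, 33.0], [256.5, 296.5, 44.29999923706055], [254.5, 255.5, 36.400001525878906], [258.5, 310.5, 32.0]], [262, 251, 261, 252, 263])
w11 ([[256.5, 285.5, 41.900001525878906], [256.5, 256.5, 33.79999923706055], [246.5, 241.5, 44.29999923706055], [267.5, 292.5, 29.899999618530273]], [263, 255, 256, 266, 262])
```

>>> servo_tool --pt "0 0 -0.12 0 0 0" --pt "0 0 -0.236 0 0 0" --pt "-0.1 0.06 -0.236 0 0 0" --pt "-0.2 0.12 -0.236 0 0 0" --pt "-0.3 0.18 -0.236 0 0 0" --pt "-0.4 0.24 -0.236 0 0 0" --pt "-0.5 0.3 -0.236 0 0 0" --pt "-0.6 0.36 -0.236 0 0 0" --pt "-0.698 0.418 -0.236 0 0 0" --pt "-0.698 0.418 -0.236 0 0 0"

```text
t: 23.25
eef_pos: [583.7, -108.3, 247.2]
eef_rot: [0.708, 0.706, -0.001, -0.001]
contact_force: [0.4, -0.1, -0.7]
opening: 32.1
finger_force: 60.9
```

>>> servo_tool --pt "0 0 0.06 0 0 0" --pt "0 0 0.11 0 0 0" --pt "0 0 0.11 0 0 0" --pt "0 0 0.11 0 0 0"

```text
t: 23.75
eef_pos: [582.8, -104.8, 195.5]
eef_rot: [0.707, 0.707, 0.0, 0.0]
contact_force: [0.0, 0.1, -1.8]
opening: 32.6
finger_force: 60.8
```

```bash
python3 shot.py w12
python3 - <<'E'
from h import *
a=np.load("w8.npz");b=np.load("w12.npz")
f=lambda k:cv2.resize(k["im"][140:350,180:340],(400,525))
cv2.imwrite("pics/c12.png",np.hstack([f(a),f(b)]))
E
```

```text
[ 583.07 -104.92  195.88]
```

View pics/c12.png

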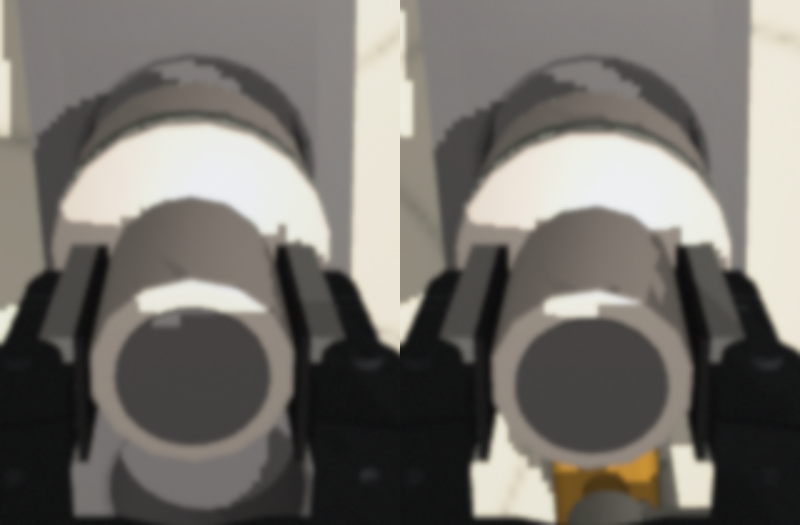

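The two crops match: same mouth apex column (190) and rim row (55), with the neck sitting about 2 mm nearer −y in the grip. I'll shift +0.6 mm in y and insert.

>>> servo_tool --pt "0.0012 0.0003 0.02 0 0 0" --pt "0.0012 0.0003 0.03 0 0 0" --pt "0.0012 0.0003 0.04 0 0 0" --pt "0.0012 0.0003 0.05 0 0 0" --pt "0.0012 0.0003 0.06 0 0 0" --pt "0.0012 0.0003 0.07 0 0 0" --pt "0.0012 0.0003 0.08 0 0 0" --pt "0.0012 0.0003 0.09 0 0 0" --pt "0.0012 0.0003 0.0955 0 0 0" --pt "0.0012 0.0003 0.0955 0 0 0"

```text
t: 25.05
eef_pos: [582.9, -104.7, 147.9]
eef_rot: [0.707, 0.707, 0.0, 0.0]
contact_force: [-3.3, 0.6, 6.0]
opening: 32.6
finger_force: 61.7
```

>>> servo_tool --pt "0 0 0.002 0 0 0" --pt "0 0 0.002 0 0 0" --pt "0 0 0.002 0 0 0" --pt "0 0 0.002 0 0 0" --pt "0 0 -0.1 0 0 0" --pt "0 0 -0.2 0 0 0" --pt "0 0 -0.31 0 0 0" --pt "0 0 -0.31 0 0 0" --pt "0 0 -0.31 0 0 0" --claw 1

```text
t: 26.18
eef_pos: [583.0, -104.6, 301.3]
eef_rot: [0.707, 0.707, -0.0, -0.0]
contact_force: [-0.4, -0.4, -0.2]
opening: 85.6
finger_force: 0.0
```

```bash
python3 shot.py w13
python3 - <<'E'
from h import *
a=np.load("w13.npz")
print(proj(a["K"],a["M"],[[583,-105.5,106],[578.4,4,106],[583,-105.5,112],[578.4,4,112]]))
im,K,M=cam("scene");print(proj(K,M,[[583,-105.5,106],[578.4,4,106]]))
o=np.zeros((384,800,3),np.uint8);o[:,:512]=a["im"];c=cv2.resize(im[125:229,195:285],(288,333));o[:333,512:]=c;cv2.imwrite("pics/c13.png",o)
E
```

```text
[ 582.79 -104.58  300.53]
[[255.18630175 188.40688513]
 [249.28016643  50.94267351]
 [255.15799373 190.31098743]
 [249.10540575  49.77955591]]
[[226.52076258 183.00327664]
 [256.36324298 191.22305992]]
```

View pics/c13.png

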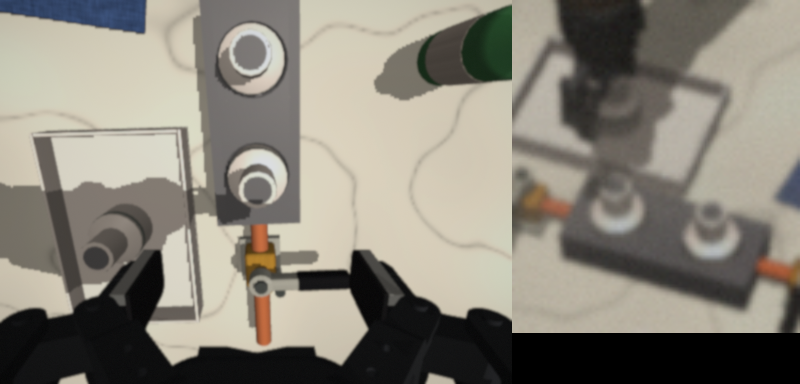

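Both new cartridges are home: neck tops are at (258,187) and (250,51), as predicted for a top height of 106 mm. The old one stands inside the tray at (110,240). Next I open the right lever.

>>> servo_tool --pt "-0.1446 0.13 0 0 0 0" --pt "-0.1446 0.13 0 0 0 0" --pt "-0.1446 0.13 0 0 0 0" --pt "-0.1446 0.13 0.1 0 0 0" --pt "-0.1446 0.13 0.2 0 0 0" --pt "-0.1446 0.13 0.3 0 0 0" --pt "-0.1446 0.13 0.332 0 0 0" --pt "-0.1446 0.13 0.332 0 0 0" --pt "-0.1446 0.13 0.332 0 0 0" --claw 0

```text
t: 27.4
eef_pos: [648.8, -177.0, 138.3]
eef_rot: [0.707, 0.707, 0.001, 0.001]
contact_force: [-0.3, -0.8, 1.1]
opening: 0.0
finger_force: 0.0
```

>>> servo_tool --pt "-0.0366 0.0008 0 0 0 0" --pt "-0.06 0.006 0 0 0 0" --pt "-0.0814 0.0104 0 0 0 0" --pt "-0.105 0.009 0 0 0 0" --pt "-0.1268 0.0042 0 0 0 0" --pt "-0.148 -0.005 0 0 0 0" --pt "-0.167 -0.0174 0 0 0 0" --pt "-0.183 -0.034 0 0 0 0" --pt "-0.195 -0.0474 0 0 0 0" --pt "-0.195 -0.0474 0 0 0 0"

```text
t: 28.65
eef_pos: [623.7, -274.9, 136.0]
eef_rot: [0.707, 0.707, -0.0, 0.0]
contact_force: [-0.2, 0.4, 0.1]
opening: -0.1
finger_force: 0.0
```

>>> servo_tool --pt "0 0.04 0 0 0 0" --pt "0 0.04 -0.12 0 0 0" --pt "0 0.04 -0.24 0 0 0" --pt "0.2 0.026 -0.25 0 0 0" --pt "0.4 0.026 -0.25 0 0 0" --pt "0.6 0.026 -0.25 0 0 0" --pt "0.713 0.026 -0.25 0 0 0" --pt "0.713 0.026 -0.25 0 0 0" --pt "0.713 0.026 -0.25 0 0 0" --pt "0.713 0.026 -0.25 0 0 0"

```text
t: 29.9
eef_pos: [636.9, 85.6, 260.7]
eef_rot: [0.705, 0.709, 0.0, -0.0]
contact_force: [0.1, -1.0, 0.2]
opening: 0.0
finger_force: 0.0
```

>>> servo_tool --pt "0 0 0 0 0 0"

```text
t: 30.02
eef_pos: [637.2, 82.2, 260.7]
eef_rot: [0.707, 0.707, -0.0, 0.0]
contact_force: [-0.8, 0.2, 0.1]
opening: 0.0
finger_force: 0.0
```

>>> servo_tool --pt "0 0 0.12 0 0 0" --pt "0 0 0.22 0 0 0" --pt "0 0 0.25 0 0 0" --pt "0 0 0.25 0 0 0"

```text
t: 30.52
eef_pos: [637.2, 81.2, 136.0]
eef_rot: [0.707, 0.707, -0.0, -0.0]
contact_force: [-0.4, 1.0, 0.1]
opening: 0.0
finger_force: 0.0
```

>>> servo_tool --pt "0.0354 -0.001 0 0 0 0" --pt "0.059 0.003 0 0 0 0" --pt "0.0808 0.0044 0 0 0 0" --pt "0.104 0.001 0 0 0 0" --pt "0.1254 -0.0058 0 0 0 0" --pt "0.146 -0.017 0 0 0 0" --pt "0.1636 -0.0308 0 0 0 0" --pt "0.178 -0.048 0 0 0 0" --pt "0.189 -0.0632 0 0 0 0" --pt "0.189 -0.0632 0 0 0 0"

```text
t: 31.78
eef_pos: [605.1, 177.0, 136.0]
eef_rot: [0.707, 0.707, 0.0, 0.0]
contact_force: [0.3, -0.7, -0.6]
opening: -0.5
finger_force: 0.0
```

>>> servo_tool --pt "0 0.04 0 0 0 0" --pt "0 0.04 -0.12 0 0 0" --pt "0 0.04 -0.24 0 0 0" --pt "0 0.04 -0.36 0 0 0" --pt "0 -0.4 -0.4 0 0 0" --pt "0 -0.4 -0.4 0 0 0" --pt "0 -0.4 -0.4 0 0 0" --pt "0 -0.4 -0.4 0 0 0" --pt "0 -0.4 -0.4 0 0 0" --pt "0 -0.4 -0.4 0 0 0"

```text
t: 33.02
eef_pos: [406.2, 176.6, 335.8]
eef_rot: [0.707, 0.707, 0.0, 0.0]
contact_force: [0.3, 0.0, -0.3]
opening: -0.0
finger_force: 0.0
```

Run:
```python
from h import *
im,K,M=cam("top");i2,_,_=cam("scene")
f=lambda a:cv2.resize(a,(400,300),interpolation=cv2.INTER_CUBIC)
cv2.imwrite("pics/fin.png",np.hstack([f(im[170:320,150:350]),f(i2[125:275,165:365])]))
```

```text
(no output)
```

View pics/fin.png

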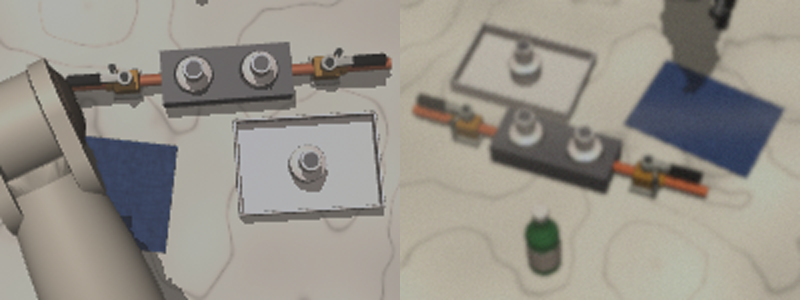

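Both views show the levers in line with the pipe, at (85,80) and (365,60) in the top view. Both new cartridges are seated at (193,72) and (260,68), the old one stands mid-tray at (308,163), and the robot is clear. Handing in.

```bash
python3 -c "
from workcell import ctrl
print(ctrl.sign_off())"
```

```text
the job is handed in; nothing more can be done
None
```

The cartridge change is done and handed in at about 33 s on the robot's clock (the judge's verdict was not shown): the only old cartridge present is in the drip tray, both new ones are home in the sockets, and both levers are open again.

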